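Unstack the controllers onto their test stations

ROBOT

A 7-joint arm with a two-finger parallel gripper is mounted at the origin on the work surface. World frame = base frame: x ahead of the robot, y to its left, z up, the work surface at z = 0. Lengths are in m, angles in degrees, forces in N, time in s.
With the tool pointing down it reaches from about 0.425 to 0.95 m from the base axis. Payload 16.7 kg.
Tool frame: the origin (TCP) lies between the finger pads; the fingertips stand r.nose_length ahead of it and the grasp point (between the pads) lies 2 mm behind it (r.nose_length is the distance from the TCP to the fingertips, in m); y points along the fingers, x is the direction in which the jaws open and shut, and the axes are right-handed (so a half turn about y gives the same grasp; the last joint's range is limited). The gripper opens to 94 mm and grips with 3 to 60 N. Pads are 16 mm wide; open, the fingers measure 119 mm over their backs; the gripper's body (75 mm by 177 mm) begins 78 mm behind the grasp point.
Start: joints at [-81.503, 24.414, 4.234, 92.017, -1.954, 63.644, -3.845], TCP at [0.198, 0.645, 0.222] pointing down, gripper open.
Joint ranges: [-163.25, 163.25], [-28.42, 122.38], [-70.27, 78.77], [12.13, 141.07], [-58.53, 238.53], [9.26, 117.41], [-156.51, 156.51]. Speed limits (degrees/s): [108.29, 108.29, 136.94, 136.94, 172.46, 172.46, 172.46].

INTERFACE

Orientations are given as [roll, pitch, yaw] about the fixed x, y, z axes, in that order (R = Rz(yaw) Ry(pitch) Rx(roll)).
In Python, from cell import r gives the robot as it stands.
- The arm moves only by the shell command python3 -m pendant 'ROWS' [FORCE]. ROWS is text: rows parted by semicolons, each of 7 numbers parted by spaces: the shift along the tool's x, y, z in m, then the turn, a rotation vector about the tool's x, y, z in rad, then the finger opening in m, from 0 to 0.094. A call has 1 to 10 rows; each row is the pose to reach, as a shift and turn from the pose commanded when the call began, along the tool's axes at that moment; what a row does not reach only later rows make up. A row lasts 1/8 s, in which the tool goes at most 62.5 mm and 10.7 degrees, less where a joint would pass 70% of its speed; a pose out of reach is approached as far as the arm can. A call with a gripper value outside its range is refused whole. The fingers move at their own pace and stop on an object; FORCE is the grip in N (left out, the last holds). Time passes only in rows, so rows that repeat a pose let the fingers close. It gives the time, the measured TCP pose, the force and the opening at its end, in the units of the state.
- r.state(): the state, without advancing time (a new reading comes with each control period).
- r.capture(name): name is "scene" or "top" or "wrist"; returns a dict with "img" (400x640x3 uint8, red, green, blue), "fx", "fy", "cx", "cy" (pixels), "R" (3x3) and "t" (3): a world point X has camera coordinates R X + t. Camera axes: x right, y down, z forward; pixel columns grow to the right and rows downward; lengths in m; the calibration is good to about 2 mm. The wrist camera is an equidistant fisheye: a pixel r from the principal point sees the ray r / f radians off the axis. A picture is of the moment at which its call begins. There is no depth.
- r.hand_in(): hands the job in, once; it reports no verdict.
Trained networks look in the newest picture that a camera, given by its name, has taken for a name from the list of things; names that differ only in an ending like _2 or _b are one class to them, and where a whole thing is asked for, a point or a joint stands for the part that bears it (a point fixed in the world has none). Each returns a list of dicts, best first, with "p" (0 to 1); they miss things now and then, are a little off and sometimes report something else, mostly with a low value. They report only what shows in the picture. A call takes as long as a camera call.
- r.look_for(camera, label): "xy" ([column, row] in pixels, amid what is visible of it).
- r.trace(camera, label): "mask" (400x640 bool, what is visible of it) and "xy" ([column, row] in pixels, amid what is visible of it).
The state is a dict: "time": time; "q": joint angles; "joint_velocities": joint speeds; "joint_torque": joint torques, N m; "tcp_pos": TCP position; "eef_rot": TCP orientation; "ft_force": force on the tool from outside, world axes, zero at the start; "ft_torque": the same for the moment, N m; "width": finger opening in m.
Only numpy, scipy, OpenCV 4.12 (cv2) and the standard library are available. Lean on these libraries where they do the work, as an engineer would, in place of code of your own. Each camera call takes 0.05 s, during which the arm holds its last target. There are 200 camera calls.

TASK

Take the two stacks of controller modules apart and set each module right side up on the test station of its own colour, centred on the dark rectangle and squared up with it. The red one is a reject: lower it into the red-banded tub until it lies flat on whatever is inside, and let go only then. Set every module down gently, never dropping it, and keep it from tipping over on the way.

Things in the scene. Friction and masses are not known exactly. Their poses are not given: they have to be found in the camera images.
- yellow_module: Loose black controller module with a yellow top panel (a small dark display with red digit bars near its +y end): a flat block 44 (x) by 84 (y) by 36 (z) mm, 0.1 to 0.2 kg. Origin: centre of its underside; z up; y along its long side. At the start the five modules stand in two untidy staggered stacks, one of three and one of two, lying flat, each upper module shifted about 24 mm along its long side, so that a strip of the one below shows. Which stands on which varies.
- green_module: Loose black controller module with a green top panel (a small dark display with red digit bars near its +y end): a flat block 44 (x) by 84 (y) by 36 (z) mm, 0.1 to 0.2 kg. Origin: centre of its underside; z up; y along its long side. At the start the five modules stand in two untidy staggered stacks, one of three and one of two, lying flat, each upper module shifted about 24 mm along its long side, so that a strip of the one below shows. Which stands on which varies.
- blue_module: Loose black controller module with a blue top panel (a small dark display with red digit bars near its +y end): a flat block 44 (x) by 84 (y) by 36 (z) mm, 0.1 to 0.2 kg. Origin: centre of its underside; z up; y along its long side. At the start the five modules stand in two untidy staggered stacks, one of three and one of two, lying flat, each upper module shifted about 24 mm along its long side, so that a strip of the one below shows. Which stands on which varies.
- white_module: Loose black controller module with a white top panel (a small dark display with red digit bars near its +y end): a flat block 44 (x) by 84 (y) by 36 (z) mm, 0.1 to 0.2 kg. Origin: centre of its underside; z up; y along its long side. At the start the five modules stand in two untidy staggered stacks, one of three and one of two, lying flat, each upper module shifted about 24 mm along its long side, so that a strip of the one below shows. Which stands on which varies.
- red_module: Loose black controller module with a red top panel (a small dark display with red digit bars near its +y end): a flat block 44 (x) by 84 (y) by 36 (z) mm, 0.1 to 0.2 kg. Origin: centre of its underside; z up; y along its long side. At the start the five modules stand in two untidy staggered stacks, one of three and one of two, lying flat, each upper module shifted about 24 mm along its long side, so that a strip of the one below shows. Which stands on which varies.
- yellow_station: Fixed yellow test station: a flat yellow plate 84 (x) by 116 (y) by 6 (z) mm with a dark rectangle 48 by 88 mm printed at its centre, on which the module rests 6 mm above the bench; beyond the plate's +y edge stands an aluminium contact block 60 by 18 mm and 18 mm high (brass pins to 21 mm), its face 58 mm from the plate's centre. Origin: under the centre of the dark rectangle, at bench height; y along the rectangle's long side.
- green_station: Fixed green test station: a flat green plate 84 (x) by 116 (y) by 6 (z) mm with a dark rectangle 48 by 88 mm printed at its centre, on which the module rests 6 mm above the bench; beyond the plate's +y edge stands an aluminium contact block 60 by 18 mm and 18 mm high (brass pins to 21 mm), its face 58 mm from the plate's centre. Origin: under the centre of the dark rectangle, at bench height; y along the rectangle's long side.
- blue_station: Fixed blue test station: a flat blue plate 84 (x) by 116 (y) by 6 (z) mm with a dark rectangle 48 by 88 mm printed at its centre, on which the module rests 6 mm above the bench; beyond the plate's +y edge stands an aluminium contact block 60 by 18 mm and 18 mm high (brass pins to 21 mm), its face 58 mm from the plate's centre. Origin: under the centre of the dark rectangle, at bench height; y along the rectangle's long side.
- white_station: Fixed white test station: a flat white plate 84 (x) by 116 (y) by 6 (z) mm with a dark rectangle 48 by 88 mm printed at its centre, on which the module rests 6 mm above the bench; beyond the plate's +y edge stands an aluminium contact block 60 by 18 mm and 18 mm high (brass pins to 21 mm), its face 58 mm from the plate's centre. Origin: under the centre of the dark rectangle, at bench height; y along the rectangle's long side.
- reject_tub: Fixed open-topped opaque grey tub with a red band and red rim, for rejects: outside 150 (x) by 170 (y) mm, 75 mm high, walls 4 mm. Origin: centre of its underside, at bench height; z up. Inside, a flat cardboard-coloured layer board covers earlier rejects; its top is somewhere from 10 to 45 mm above the bench, different every time, and does not give under 25 N.

How it is judged:
By the outcome, as a careful person would: the job done as asked, in the order asked, and still so for the second after the job is handed in, with the robot touching nothing.
It also fails if it takes over 136 s, if anything falls off the work surface, if the arm or the gripper's body presses on something with over 40 N, if the wrist force passes 120 N, or if a joint passes its speed limit or range.

## Working session

There is one attempt and no reset: what is moved stays moved. The work goes in short steps, Python scripts to look and compute and a shell command to move; the robot and the scene stay as the last step left them, time stands still between calls to the robot, and variables do not carry over. Pictures are saved under pics/ and viewed, about 12 in all and at most 16, crops included, and the job is handed in when it is done.

```bash
ls; mkdir -p pics
python3 - <<'E'
from cell import r
import cv2,numpy as np
s=r.state();print(s['time'],s['tcp_pos'],s['eef_rot'],r.nose_length,s['width'])
a=[]
for c in("scene","top"):
    d=r.capture(c);print(c,d['fx'],d['fy'],d['cx'],d['cy'],np.round(d['R'],3).tolist(),np.round(d['t'],3).tolist())
    cv2.imwrite(f'pics/{c}0.png',d['img'][:,:,::-1])
E
```

```text
pics
0.0 [0.19795594 0.64488168 0.22175492] [-9.00070565e+01  7.56318885e-02  7.29368164e+01] 0.017 0.09376159886553498
scene 416.74923106818403 416.74923106818403 318.9307497234957 193.7564768320703 [[0.243, 0.97, -0.001], [0.776, -0.195, -0.599], [-0.581, 0.145, -0.801]] [-0.132, -0.346, 1.328]
top 429.62308978375694 429.62308978375694 323.18794783004165 196.8680891511133 [[0.018, -1.0, 0.013], [-0.995, -0.019, -0.094], [0.094, -0.011, -0.996]] [-0.023, 0.522, 1.052]
```

View pics/scene0.png

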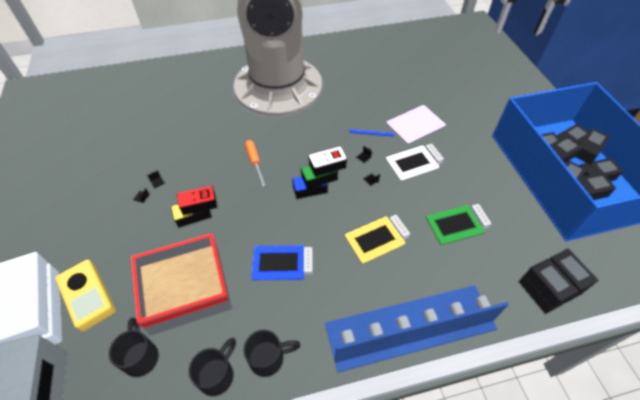

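View pics/top0.png

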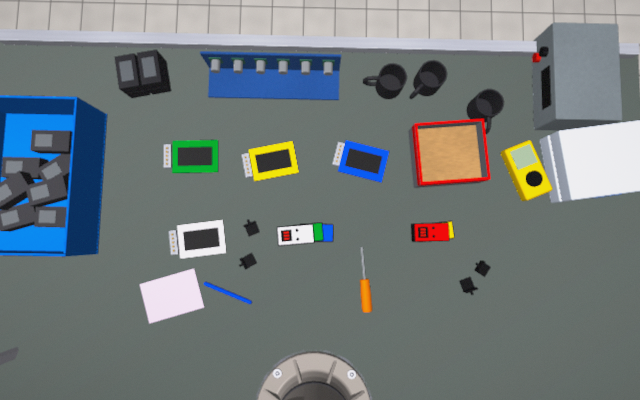

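```bash
cat > h.py <<'E'
from cell import r
import cv2,numpy as np
from scipy.spatial.transform import Rotation as Ro
def rays(d,uv,fish=False):
    uv=np.atleast_2d(np.asarray(uv,float)); x=(uv[:,0]-d['cx'])/d['fx']; y=(uv[:,1]-d['cy'])/d['fy']
    if fish:
        th=np.hypot(x,y)+1e-12; v=np.c_[x/th*np.sin(th),y/th*np.sin(th),np.cos(th)]
    else: v=np.c_[x,y,np.ones_like(x)]
    R=np.array(d['R']); return -R.T@np.array(d['t']), v@R
def onplane(d,uv,z,fish=False):
    c,v=rays(d,uv,fish); return (c+v*((z-c[2])/v[:,2])[:,None])[:,:2]
def tri(d1,p1,d2,p2,f1=False,f2=False):
    A=np.zeros((3,3));b=np.zeros(3);L=[]
    for d,p,f in((d1,p1,f1),(d2,p2,f2)):
        c,v=rays(d,p,f);v=v[0]/np.linalg.norm(v[0]);P=np.eye(3)-np.outer(v,v);A+=P;b+=P@c
    return np.linalg.solve(A,b)
def rect(pts):  # pts Nx2 in m -> centre, sides, yaw of the long side (about +y)
    (cx,cy),(w,h),a=cv2.minAreaRect((pts*1000).astype(np.float32))
    if w>h: w,h,a=h,w,a+90
    a=(a+90)%180-90
    return np.round([cx,cy],1),np.round([w,h],1),round(a,1)
def dark(d,mask,thr=75):
    m=cv2.morphologyEx(mask.astype(np.uint8),cv2.MORPH_CLOSE,np.ones((9,9)))
    c,_=cv2.findContours(m,cv2.RETR_EXTERNAL,cv2.CHAIN_APPROX_NONE); f=np.zeros_like(m)
    cv2.drawContours(f,[cv2.convexHull(max(c,key=cv2.contourArea))],-1,1,-1); f=cv2.erode(f,np.ones((3,3)))
    k=(f>0)&(d['img'].max(2)<thr)
    n,l,s,ce=cv2.connectedComponentsWithStats(k.astype(np.uint8)); i=1+np.argmax(s[1:,4]) ; return l==i,ce[i]
def px(m): v,u=np.nonzero(m); return np.c_[u,v]
E
python3 - <<'E'
from h import *
D={c:r.capture(c) for c in("scene","top")}
for n in ["white","green","blue","yellow","red"]:
    T={c:r.trace(c,n+"_module") for c in D}
    if all(T.values()):
        a,b=T['scene'][0],T['top'][0]
        print(n,'module',round(a['p'],2),round(b['p'],2),a['xy'],b['xy'],tri(D['scene'],a['xy'],D['top'],b['xy']).round(4))
        ro=rect(onplane(D['top'],px(b['mask']),{'white':.108,'red':.072}.get(n,.06)));print(ro)
    else: print(n,{c:len(T[c]) for c in T})
    if n=='red':continue
    T={c:r.trace(c,n+"_station") for c in D}
    if all(T.values()):
        m,ct=dark(D['top'],T['top'][0]['mask']);m2,cs=dark(D['scene'],T['scene'][0]['mask'])
        print(n,'station',cs,ct,tri(D['scene'],cs,D['top'],ct).round(4),rect(onplane(D['top'],px(m),.006)),rect(onplane(D['scene'],px(m2),.006)))
    else: print(n,'st',{c:len(T[c]) for c in T})
for c in D:
    t=r.trace(c,'reject_tub')
    if t: print(c,t[0]['xy'],rect(onplane(D[c],px(t[0]['mask']),.075)))
E
```

```text
white module 0.61 0.89 [327.8, 160.9] [296.5, 235.6] [0.4245 0.0498 0.0895]
(array([428.8,  48.2]), array([42.3, 82. ]), 4.0)
white station [411.87455197 161.55555556] [200.80479452 238.86130137] [0.4116 0.2921 0.0055] (array([412.1, 292.4]), array([43.7, 83.8]), 8.1) (array([411.7, 291.4]), array([34.5, 76.3]), 8.3)
green module 0.63 0.75 [315.1, 179.0] [359.3, 159.0] [ 0.5871 -0.0513  0.2484]
(array([ 611.2, -103.1]), array([ 80.1, 127.6]), -13.1)
green station [192.41971831 215.92394366] [194. 156.] [ 0.6384 -0.02    0.4471] (array([622.8, 319.4]), array([41.6, 82.8]), 1.2) (array([ 438.4, -296.7]), array([52.8, 80.5]), 7.6)
blue module 0.56 0.71 [302.9, 189.9] [326.6, 232.0] [ 0.4356 -0.0198  0.0093]
(array([434.2, -26.2]), array([24.1, 43.2]), -89.0)
blue station [278.18874773 261.58983666] [363.06813996 160.63904236] [ 0.6196 -0.1148  0.0054] (array([ 619.6, -114.7]), array([43.2, 83.7]), -13.6) (array([ 619.3, -115.4]), array([37.9, 78.7]), -14.1)
yellow module 0.93 0.58 [185.2, 218.9] [451.7, 226.2] [ 0.4564 -0.3237  0.0199]
(array([ 446.8, -323.5]), array([10.6, 39.2]), -83.4)
yellow station [374.33618844 238.47109208] [272.933213   160.53068592] [0.6151 0.1167 0.0052] (array([615.1, 117. ]), array([44. , 83.6]), 12.3) (array([615.2, 116.5]), array([38. , 78.6]), 12.2)
red module 0.94 0.8 [193.6, 199.5] [430.6, 230.9] [ 0.4411 -0.2763  0.061 ]
(array([ 440.8, -268.4]), array([42.8, 89. ]), 1.1)
scene [178.0, 283.5] (array([ 650.7, -319.7]), array([178.9, 186.9]), -84.0)
top [450.8, 152.0] (array([ 632.1, -315.3]), array([157.7, 192. ]), 5.4)
```

```bash
cat > go.py <<'E'
# usage: go.py x y z yaw (mm, deg) -> shift in tool axes, rotvec, rows needed
import sys
from h import *
s=r.state(); R=Ro.from_euler('xyz',s['eef_rot'],degrees=True); t=np.array([float(a) for a in sys.argv[1:5]])
sh=R.inv().apply(t[:3]/1000-s['tcp_pos']); rv=(R.inv()*Ro.from_euler('xyz',[-90,0,t[3]],degrees=True)).as_rotvec()
print('shift',sh.round(4),'turn',rv.round(4),'rows',round(max(np.linalg.norm(sh)/.0625,np.degrees(np.linalg.norm(rv))/10.7),1))
print('t',round(s['time'],2),'tcp',np.round(np.array(s['tcp_pos'])*1000,1),'rot',np.round(s['eef_rot'],2),'w',round(s['width']*1000,1),'F',np.round(s['ft_force'],1))
E
python3 go.py 430 170 290 5
```

```text
shift [-0.3862 -0.0675 -0.3612] turn [ 0.0000e+00  1.1856e+00 -1.0000e-04] rows 8.5
t 1.2 tcp [198.1 645.2 222.5] rot [-90.     0.    72.93] w 94.2 F [-0.3 -0.7  0.6]
```

```bash
python3 -m pendant '-0.386 -0.068 -0.361 0 1.185 0 0.09;-0.386 -0.068 -0.361 0 1.185 0 0.09;-0.386 -0.068 -0.361 0 1.185 0 0.09;-0.386 -0.068 -0.361 0 1.185 0 0.09;-0.386 -0.068 -0.361 0 1.185 0 0.09;-0.386 -0.068 -0.361 0 1.185 0 0.09;-0.386 -0.068 -0.361 0 1.185 0 0.09;-0.386 -0.068 -0.361 0 1.185 0 0.09;-0.386 -0.068 -0.361 0 1.185 0 0.09;-0.386 -0.068 -0.361 0 1.185 0 0.09'
python3 - <<'E'
from h import *
d=r.capture('wrist');cv2.imwrite('pics/w1.png',d['img'][:,:,::-1]);R=np.array(d['R']);print((-R.T@d['t']).round(3),R.round(2).tolist(),d['fx'])
E
```

```text
time: 2.45
tcp_pos: [0.4309, 0.1683, 0.2911]
eef_rot: [-89.9, -0.1, 4.8]
ft_force: [-0.3, -0.1, 0.1]
width: 0.0904
[0.425 0.24  0.454] [[1.0, 0.08, 0.0], [0.08, -0.96, 0.25], [0.02, -0.25, -0.97]] 309.70691628693146
```

View pics/w1.png

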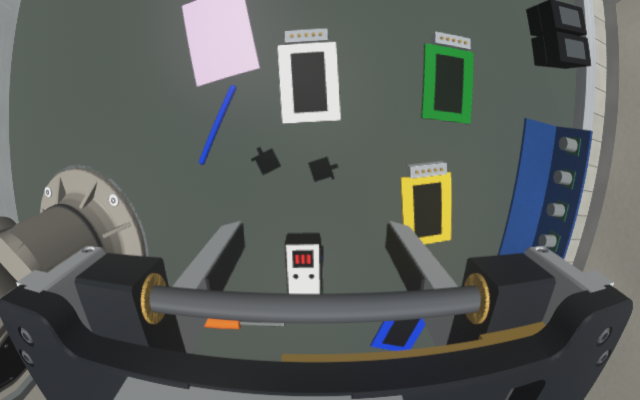

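```bash
python3 go.py 450 -60 290 4
```

```text
shift [ 0.      0.0006 -0.2307] turn [-0.0007  0.0163  0.0004] rows 3.7
t 2.5 tcp [430.1 169.8 290.7] rot [-8.996e+01 -2.000e-02  4.930e+00] w 89.9 F [ 0.1  0.4 -0.2]
```

```bash
python3 - <<'E'
from h import *
import pickle
d=r.capture('wrist');T={}
for n in["white_station","green_station","yellow_station","white_module"]:
    t=r.trace('wrist',n)
    if not t: print(n,'-');continue
    t=t[0]; T[n]=t
    if 'station' in n:
        m,c=dark(d,t['mask']); print(n,round(t['p'],2),c.round(1),rect(onplane(d,px(m),.006,True)),onplane(d,c,.006,True).round(4))
    else: print(n,t['xy'])
pickle.dump((d,T),open('w1.pkl','wb'))
E
python3 -m pendant '0.001 0 -0.229 0 0.014 0 0.09;0.001 0 -0.229 0 0.014 0 0.09;0.001 0 -0.229 0 0.014 0 0.09;0.001 0 -0.229 0 0.014 0 0.09;0.001 0 -0.229 0 0.014 0 0.09'
python3 - <<'E'
from h import *
import pickle
d=r.capture('wrist');T={};cv2.imwrite('pics/w2.png',d['img'][:,:,::-1])
for n in["white_station","green_station","yellow_station","blue_station","white_module","green_module","blue_module"]:
    t=r.trace('wrist',n)
    if not t: print(n,'-');continue
    t=t[0]; T[n]=t
    if 'station' in n:
        m,c=dark(d,t['mask']); print(n,round(t['p'],2),c.round(1),rect(onplane(d,px(m),.006,True)),onplane(d,c,.006,True).round(4))
    else: print(n,round(t['p'],2),t['xy'])
pickle.dump((d,T),open('w2.pkl','wb'))
E
```

```text
white_station 0.82 [309.3  83. ] (array([412.5, 290.4]), array([44.9, 84. ]), 8.4) [[0.4127 0.2898]]
green_station 0.87 [449.2  84.8] (array([623.7, 316.7]), array([46.6, 86.8]), 2.3) [[0.6228 0.3162]]
yellow_station 0.7 [427.6 210.4] (array([615.4, 115.2]), array([44.2, 84.7]), 11.8) [[0.615  0.1169]]
white_module [301.9, 264.0]
time: 3.38
tcp_pos: [0.451, -0.0599, 0.2906]
eef_rot: [-90.0, -0.0, 4.0]
ft_force: [0.9, -0.2, -0.2]
width: 0.0906
white_station -
green_station 0.19 [420.1 207.3] (array([ 619.9, -116.3]), array([44.8, 84.3]), -13.3) [[ 0.6212 -0.1115]]
yellow_station 0.63 [432.2  61.4] (array([615.7, 115.4]), array([44.8, 85.3]), 12.2) [[0.6151 0.1146]]
blue_station 0.7 [420.1 207.3] (array([ 619.9, -116.3]), array([44.8, 84.3]), -13.3) [[ 0.6212 -0.1115]]
white_module 0.66 [301.5, 84.5]
green_module 0.59 [306.3, 130.7]
blue_module 0.73 [306.1, 143.1]
```

View pics/w2.png

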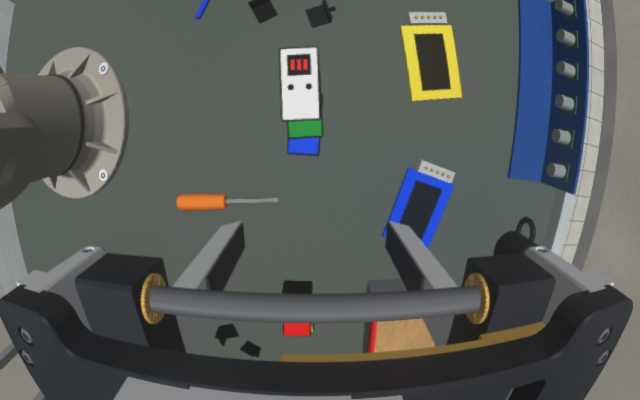

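```bash
python3 - <<'E'
from h import *
import pickle
d,T=pickle.load(open('w2.pkl','rb'));d1,_=pickle.load(open('w1.pkl','rb'))
D=r.capture('top');S=r.capture('scene')
def ctr(m): (c,_,_)=cv2.minAreaRect(px(m).astype(np.float32)); return np.array(c)
for n in['white_module']:
    a=T[n]['mask'];t=r.trace('top',n)[0];b=t['mask'];s=r.trace('scene',n)[0]
    print(n,tri(d,ctr(a),D,ctr(b),True).round(4),'w/s',tri(d,T[n]['xy'],S,s['xy'],True).round(4))
    for z in(.1,.108,.116): print(z,rect(onplane(d,px(a),z,True)),rect(onplane(D,px(b),z)))
for n in['green_module','blue_module']:
    a=T[n]['mask']; print(n,rect(onplane(d,px(a),.072 if n[0]=='g' else .036,True)))
E
python3 -m pendant '0.02 0 -0.3 0 0.07 0 0.09;0.02 0 -0.3 0 0.07 0 0.09;0.02 0 -0.3 0 0.07 0 0.09;0.02 0 -0.3 0 0.07 0 0.09;0.02 0 -0.3 0 0.07 0 0.09;0.02 0 -0.3 0 0.07 0 0.09'
python3 - <<'E'
from h import *
import pickle
d=r.capture('wrist');T={};cv2.imwrite('pics/w3.png',d['img'][:,:,::-1]);S=r.capture('scene');D=r.capture('top')
def ctr(m): (c,_,_)=cv2.minAreaRect(px(m).astype(np.float32)); return np.array(c)
for n in["red_module","yellow_module","reject_tub","blue_station"]:
    t=r.trace('wrist',n);t2=r.trace('top',n)
    if not t or not t2: print(n,'-');continue
    t=t[0]; T[n]=t
    if 'station' in n:
        m,c=dark(d,t['mask']); print(n,round(t['p'],2),c.round(1),rect(onplane(d,px(m),.006,True)))
    else:
      print(n,round(t['p'],2),t['xy'],tri(d,ctr(t['mask']),D,ctr(t2[0]['mask']),True))
      for z in (.036,.072,.075):print(z,rect(onplane(d,px(t['mask']),z,True)),rect(onplane(D,px(t2[0]['mask']),z)))
pickle.dump((d,T),open('w3.pkl','wb'))
E
```

```text
time: 4.72
tcp_pos: [0.4913, -0.3602, 0.2899]
eef_rot: [-90.1, 0.1, -0.2]
ft_force: [-0.3, 0.8, -0.7]
width: 0.0901
red_module 0.94 [271.3, 106.1] [ 0.44004188 -0.27303374  0.05978231]
0.036 (array([ 435.5, -272.6]), array([52.2, 92.7]), 1.4) (array([ 441.5, -278.7]), array([44.3, 94. ]), 1.1)
0.072 (array([ 440.4, -273.9]), array([47.6, 84.7]), 1.4) (array([ 440.8, -269.3]), array([42.8, 90.8]), 1.1)
0.075 (array([ 440.8, -274. ]), array([47.3, 84. ]), 1.4) (array([ 440.8, -268.5]), array([42.7, 90.6]), 1.1)
yellow_module 0.87 [287.8, 142.5] [ 0.45095449 -0.29762805  0.13453895]
0.036 (array([ 444.3, -297.7]), array([45.9, 82.2]), 4.6) (array([ 448.6, -330.8]), array([ 9.9, 36.9]), 89.5)
0.072 (array([ 448.4, -296.9]), array([41.9, 75.1]), 4.6) (array([ 447.7, -319.6]), array([ 9.6, 35.7]), 89.5)
0.075 (array([ 448.8, -296.8]), array([41.6, 74.5]), 4.6) (array([ 447.6, -318.7]), array([ 9.6, 35.6]), 89.5)
reject_tub 0.88 [419.0, 143.2] [ 0.63873607 -0.32657585  0.03924762]
0.036 (array([ 644.9, -328.4]), array([181.2, 191.7]), 5.2) (array([ 639.6, -327.6]), array([166.4, 194.1]), 6.1)
0.072 (array([ 631.7, -324.8]), array([165.5, 175.1]), 5.2) (array([ 632.2, -316.6]), array([160.8, 187.5]), 6.1)
0.075 (array([ 630.6, -324.5]), array([164.2, 173.7]), 5.2) (array([ 631.5, -315.7]), array([160.3, 187. ]), 6.1)
blue_station 0.56 [399.7  15.7] (array([ 617.2, -126.9]), array([44.8, 62.7]), -13.4)Traceback (most recent call last):
  File "<stdin>", line 7, in <module>
IndexError: list index out of range
```

View pics/w3.png

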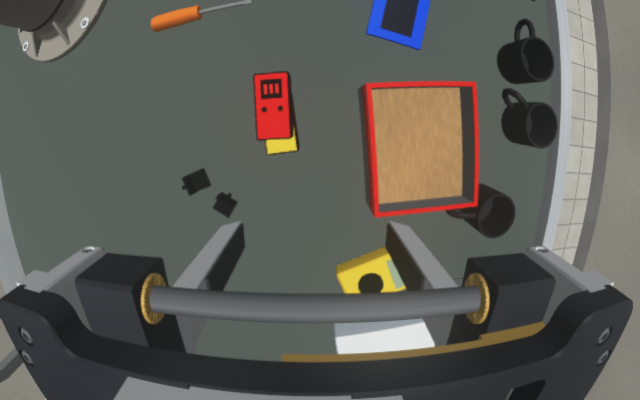

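```bash
cat >> h.py <<'E'
def panel(img,n,m=None):
    hsv=cv2.cvtColor(img,cv2.COLOR_RGB2HSV).astype(int);h,s,v=hsv[...,0],hsv[...,1],hsv[...,2]
    k={'red':((h<8)|(h>172))&(s>150)&(v>90),'yellow':(abs(h-27)<8)&(s>130)&(v>90),'green':(abs(h-62)<14)&(s>120)&(v>50),
       'blue':(abs(h-113)<12)&(s>140)&(v>90),'white':(s<40)&(v>150)}[n]
    if m is not None: k=k&(cv2.dilate(m.astype(np.uint8),np.ones((5,5)))>0)
    c,l,st,_=cv2.connectedComponentsWithStats(k.astype(np.uint8)); return l==1+np.argmax(st[1:,4])
def ctr(m): return np.array(cv2.minAreaRect(px(m).astype(np.float32))[0])
E
python3 - <<'E'
from h import *
import pickle
D=r.capture('top')
d,T=pickle.load(open('w3.pkl','rb'));d2,T2=pickle.load(open('w2.pkl','rb'));
for n,dd,TT,zz in(('red',d,T,(.068,.072,.076)),('white',d2,T2,(.104,.108,.112))):
    t=r.trace('top',n+'_module');mt=t[0]['mask'] if t else None
    a=panel(dd['img'],n,TT[n+'_module']['mask']);
    if mt is None:
        mt=np.zeros((400,640),bool);mt[222:248,272:316]=1
    b=panel(D['img'],n,mt)
    print(n,tri(dd,ctr(a),D,ctr(b),True).round(4))
    for z in zz: print(z,rect(onplane(dd,px(a),z,True)),rect(onplane(D,px(b),z)))
for n,z in(('green',.072),('blue',.036)):print(n,rect(onplane(d2,px(panel(d2['img'],n,T2[n+'_module']['mask'])),z,True)))
print('yellow',rect(onplane(d,px(panel(d['img'],'yellow',T['yellow_module']['mask'])),.036,True)))
print('tub',rect(onplane(d,[(366,83),(477.5,82),(480.5,207),(376,216.5)],.075,True)),onplane(d,[(366,83),(477.5,82),(480.5,207),(376,216.5)],.075,True).round(3).tolist())
E
python3 go.py 440 -273 140 1.4
```

```text
red [ 0.4387 -0.2735  0.0649]
0.068 (array([ 438.4, -273.7]), array([42. , 82.4]), 2.4) (array([ 439.2, -272.3]), array([42.6, 81.6]), 3.2)
0.072 (array([ 439. , -273.9]), array([41.6, 81.6]), 2.4) (array([ 439.2, -271.2]), array([42.5, 81.3]), 3.2)
0.076 (array([ 439.5, -274. ]), array([41.1, 80.7]), 2.4) (array([ 439.1, -270.2]), array([42.3, 80.9]), 3.2)
white [0.4262 0.0511 0.0845]
0.104 (array([426.7,  49.1]), array([40.9, 81.4]), 5.4) (array([426.5,  50.6]), array([41.3, 81.5]), 5.5)
0.108 (array([427. ,  48.6]), array([40.4, 80.5]), 5.4) (array([426.5,  50.4]), array([41.2, 81.2]), 5.5)
0.112 (array([427.2,  48.2]), array([40. , 79.6]), 5.4) (array([426.5,  50.1]), array([41. , 80.9]), 5.5)
green (array([435.2,  -3. ]), array([20.3, 41.1]), -82.6)
blue (array([433.4, -28.1]), array([23.1, 40.6]), -86.0)
yellow (array([ 445. , -321.5]), array([30.5, 41.7]), -82.5)
tub (array([ 639.4, -325.2]), array([154.4, 174.5]), 5.9) [[0.554, -0.246], [0.706, -0.233], [0.725, -0.404], [0.571, -0.415]]
shift [-0.0529  0.1506  0.0825] turn [-0.     -0.0202  0.0002] rows 2.9
t 5.42 tcp [ 493.2 -355.2  290.6] rot [-9.0e+01 -1.0e-02  2.4e-01] w 89.5 F [ 0.  -0.3 -0.2]
```

```bash
python3 go.py 439 -273 57 2.5; python3 -m pendant '-0.054 0.13 0.082 0 -0.04 0 0.08;-0.054 0.13 0.082 0 -0.04 0 0.08;-0.054 0.13 0.082 0 -0.04 0 0.08;-0.054 0.17 0.082 0 -0.04 0 0.08;-0.054 0.20 0.082 0 -0.04 0 0.08;-0.054 0.22 0.082 0 -0.04 0 0.08;-0.054 0.233 0.082 0 -0.04 0 0.08;-0.054 0.233 0.082 0 -0.04 0 0.08' 20; python3 -m pendant '0 0 0 0 0 0 0.05;0 0 0 0 0 0 0.03;0 0 0 0 0 0 0.03;0 0 0 0 0 0 0.03;0 0 0 0 0 0 0.03' 20; python3 go.py 439 -273 120 2.5
```

```text
shift [-0.0539  0.2336  0.0825] turn [-0.     -0.0394  0.0002] rows 4.1
t 5.42 tcp [ 493.2 -355.2  290.6] rot [-9.0e+01 -1.0e-02  2.4e-01] w 89.5 F [ 0.  -0.3 -0.2]
time: 6.42
tcp_pos: [0.4386, -0.2738, 0.0573]
eef_rot: [-90.0, 0.0, 2.5]
ft_force: [0.7, -0.2, 0.5]
width: 0.0799
time: 7.05
tcp_pos: [0.4389, -0.2736, 0.0577]
eef_rot: [-90.0, -0.0, 2.5]
ft_force: [-0.8, 1.6, 7.3]
width: 0.0438
shift [ 0.0001 -0.0623  0.0006] turn [-0.0001  0.0004  0.0003] rows 1.0
t 7.05 tcp [ 438.9 -273.6   57.7] rot [-9.00e+01 -2.00e-02  2.52e+00] w 43.8 F [-0.8  1.6  7.3]
```

```bash
python3 go.py 638 -325 155 5; python3 -m pendant '0 -0.02 0 0 0 0 0.03;0 -0.05 0 0 0 0 0.03;0 -0.097 0 0 0 0 0.03;0.08 -0.097 -0.024 0 -0.02 0 0.03;0.13 -0.097 -0.04 0 -0.03 0 0.03;0.17 -0.097 -0.05 0 -0.043 0 0.03;0.197 -0.097 -0.06 0 -0.043 0 0.03;0.197 -0.08 -0.06 0 -0.043 0 0.03;0.197 -0.06 -0.06 0 -0.043 0 0.03;0.197 -0.06 -0.06 0 -0.043 0 0.03'
python3 - <<'E'
from h import *
a=r.capture('wrist')['img'];cv2.imwrite('pics/a1.png',a[:,:,::-1])
E
python3 go.py 638 -325 75 5
```

```text
shift [ 0.1966 -0.0973 -0.0601] turn [-0.0001 -0.0432  0.0003] rows 3.6
t 7.05 tcp [ 438.9 -273.6   57.7] rot [-9.00e+01 -2.00e-02  2.52e+00] w 43.8 F [-0.8  1.6  7.3]
time: 8.3
tcp_pos: [0.6365, -0.3241, 0.1158]
eef_rot: [-89.9, 0.2, 5.0]
ft_force: [-0.1, -0.8, -0.8]
width: 0.0434
shift [ 0.0008  0.0421 -0.0006] turn [-0.0007 -0.0008 -0.0014] rows 0.7
t 8.35 tcp [ 637.2 -324.5  117.1] rot [-8.996e+01  8.000e-02  4.950e+00] w 43.8 F [-0.6  0.5 -1.2]
```

View pics/a1.png

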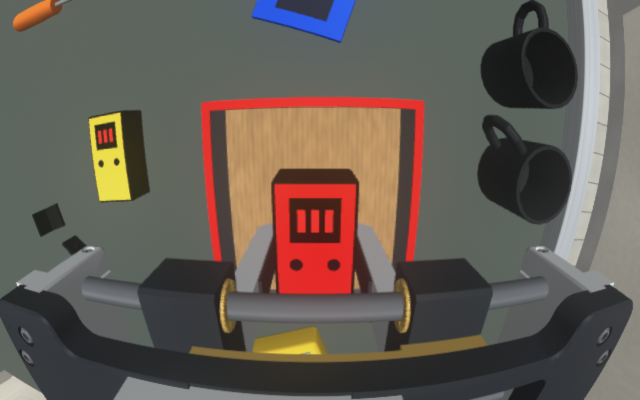

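Run:
```python
from h import *
import pickle
d=r.capture('wrist');D=r.capture('top')
for row in (115,135,150):
    g=d['img'][row].astype(int)
    # cardboard: R>G>B brownish; red: R high, G low
    red=(g[:,0]>150)&(g[:,1]<90); br=(g[:,0]>120)&(g[:,1]>90)&(g[:,2]<g[:,0]-25)
    u=np.arange(640); L=u[red&(u<260)].max()+.5; Rr=u[red&(u>370)].min()-.5; c=u[br&(u>205)&(u<420)]; 
    l,q=c.min()-.5,c.max()+.5
    W=np.linalg.norm(np.diff(onplane(d,[(L,row),(Rr,row)],.075,True),axis=0))
    for z in np.arange(0,.075,.001):
        w=np.linalg.norm(np.diff(onplane(d,[(l,row),(q,row)],z,True),axis=0))
        if w<W: break
    print(row,L,l,q,Rr,W.round(4),'board z',z)
    for z in np.arange(0,.075,.001):
        if np.linalg.norm(np.diff(onplane(d,[(l,row),(q,row)],z,True),axis=0))<.142: print('with 142:',z);break
a=panel(d['img'],'yellow',r.trace('wrist','yellow_module')[0]['mask']);b=panel(D['img'],'yellow',np.array([[ (215<y<250)&(405<x<470) for x in range(640)] for y in range(400)]))
pickle.dump(d,open('w4.pkl','wb'))
print(ctr(a),ctr(b),tri(d,ctr(a),D,ctr(b),True).round(4),rect(onplane(d,px(a),.036,True)),rect(onplane(D,px(b),.036)))
```

```text
115 209.5 224.5 398.5 413.5 0.1383 board z 0.038
with 142: 0.031
135 209.5 225.5 398.5 412.5 0.1385 board z 0.038
with 142: 0.031
150 210.5 225.5 398.5 412.5 0.1387 board z 0.039
with 142: 0.033Traceback (most recent call last):
  File "<stdin>", line 17, in <module>
  File "h.py", line 34, in panel
    c,l,st,_=cv2.connectedComponentsWithStats(k.astype(np.uint8)); return l==1+np.argmax(st[1:,4])
                                                                               ~~~~~~~~~^^^^^^^^^^
    return _wrapfunc(a, 'argmax', axis=axis, out=out, **kwds)
    return bound(*args, **kwds)
ValueError: attempt to get argmax of an empty sequence
```

```bash
python3 -m pendant '0 0.03 0 0 0 0 0.03;0 0.045 0 0 0 0 0.03;0 0.053 0 0 0 0 0.03;0 0.053 0 0 0 0 0.03';for i in 1; do python3 -m pendant '0 0.001 0 0 0 0 0.03;0 0.002 0 0 0 0 0.03;0 0.003 0 0 0 0 0.03;0 0.003 0 0 0 0 0.03'; done
```

```text
time: 9.0
tcp_pos: [0.6381, -0.325, 0.0645]
eef_rot: [-90.0, 0.0, 5.0]
ft_force: [0.2, -0.4, -1.0]
width: 0.0439
time: 9.5
tcp_pos: [0.6382, -0.3249, 0.0615]
eef_rot: [-90.0, 0.0, 5.0]
ft_force: [0.6, 0.1, -1.6]
width: 0.0439
```

```bash
python3 -m pendant '0 0.001 0 0 0 0 0.03;0 0.002 0 0 0 0 0.03;0 0.002 0 0 0 0 0.03'
```

```text
time: 9.88
tcp_pos: [0.6382, -0.3249, 0.0594]
eef_rot: [-90.0, 0.0, 5.0]
ft_force: [-0.7, 0.5, -1.1]
width: 0.0441
```

```bash
python3 -m pendant '0 0.001 0 0 0 0 0.03;0 0.002 0 0 0 0 0.03;0 0.002 0 0 0 0 0.03'; python3 -m pendant '0 0.001 0 0 0 0 0.03;0 0.0015 0 0 0 0 0.03;0 0.0015 0 0 0 0 0.03'
```

```text
time: 10.25
tcp_pos: [0.6382, -0.3249, 0.0574]
eef_rot: [-90.0, 0.0, 5.0]
ft_force: [-0.4, -0.7, -0.6]
width: 0.0434
time: 10.62
tcp_pos: [0.6382, -0.3249, 0.056]
eef_rot: [-90.0, 0.0, 5.0]
ft_force: [-0.1, -0.9, -1.1]
width: 0.0437
```

```bash
python3 -m pendant '0 0.001 0 0 0 0 0.03;0 0.0015 0 0 0 0 0.03;0 0.0015 0 0 0 0 0.03'
```

```text
time: 11.0
tcp_pos: [0.6383, -0.3251, 0.0555]
eef_rot: [-90.0, -0.0, 5.0]
ft_force: [-4.0, 4.0, 13.0]
width: 0.0441
```

```bash
python3 -m pendant '0 0 0 0 0 0 0.048;0 0 0 0 0 0 0.055;0 0 0 0 0 0 0.06;0 -0.01 0 0 0 0 0.06;0 -0.04 0 0 0 0 0.06;0 -0.09 0 0 0 0 0.07;0 -0.09 0 0 0 0 0.08'
python3 - <<'E'
from h import *
d=r.capture('wrist');D=r.capture('top');cv2.imwrite('pics/a2.png',d['img'][:,:,::-1])
t=r.trace('wrist','yellow_module');print(t and (t[0]['p'],t[0]['xy']))
a=panel(d['img'],'yellow',t[0]['mask'])
print(ctr(a),rect(onplane(d,px(a),.036,True)))
t=r.trace('top','yellow_module');print(t and (t[0]['p'],t[0]['xy']))
if t:
    b=panel(D['img'],'yellow',t[0]['mask']);print(tri(d,ctr(a),D,ctr(b),True).round(4),rect(onplane(D,px(b),.036)))
t=r.trace('wrist','red_module')
print(rect(onplane(d,px(panel(d['img'],'red',t[0]['mask'])),.07,True)))
E
```

```text
time: 11.88
tcp_pos: [0.6397, -0.3264, 0.1491]
eef_rot: [-90.2, -0.3, 5.0]
ft_force: [0.6, -0.3, -0.1]
width: 0.0768
(0.71, [132.0, 146.0])
[123.34962463 150.00279236] (array([ 441.6, -296.1]), array([41.5, 81.7]), 7.3)
[]
(array([ 638.7, -325.3]), array([41.8, 81.3]), 5.0)
```

View pics/a2.png

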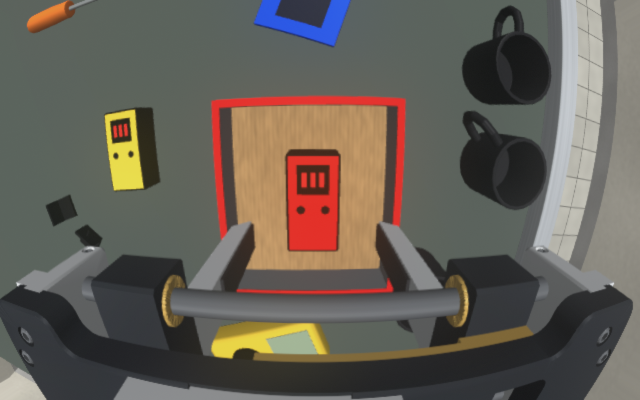

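```bash
cat > look.py <<'E'
import sys
from h import *
# look.py name z[mm top] : wrist measure of module panel / station dark rect
d=r.capture('wrist')
for n,z in zip(sys.argv[1::2],sys.argv[2::2]):
    t=r.trace('wrist',n)
    if not t: print(n,'none');continue
    m=panel(d['img'],n.split('_')[0],t[0]['mask']) if 'module' in n else dark(d,t[0]['mask'])[0]
    print(n,round(t[0]['p'],2),ctr(m).round(1),rect(onplane(d,px(m),float(z)/1000,True)))
E
python3 go.py 442 -350 220 7; python3 -m pendant '-0.199 -0.07 -0.006 0 -0.035 0 0.09;-0.199 -0.07 -0.006 0 -0.035 0 0.09;-0.199 -0.07 -0.006 0 -0.035 0 0.09;-0.199 -0.07 -0.006 0 -0.035 0 0.09;-0.199 -0.07 -0.006 0 -0.035 0 0.09'; python3 look.py yellow_module 36; python3 go.py 442 -296 21 7
```

```text
shift [-0.1974 -0.0762 -0.0083] turn [-0.0006 -0.0352 -0.0012] rows 3.4
t 12.12 tcp [ 637.8 -324.6  143.6] rot [-8.996e+01  7.000e-02  4.980e+00] w 79.9 F [-1.1  0.2  0.1]
time: 12.75
tcp_pos: [0.4393, -0.3484, 0.2148]
eef_rot: [-90.0, -0.1, 6.9]
ft_force: [1.1, 0.2, 0.6]
width: 0.09
yellow_module 0.93 [322.  134.5] (array([ 441.8, -295.7]), array([41.9, 81.4]), 7.5)
shift [0.0071 0.1931 0.0511] turn [-0.0003  0.0006 -0.0001] rows 3.2
t 12.85 tcp [ 441.3 -347.7  214.1] rot [-8.998e+01  1.000e-02  7.030e+00] w 89.9 F [ 0.2  0.4 -0.9]
```

```bash
python3 -m pendant '0.007 0.08 0.0515 0 -0.007 0 0.09;0.007 0.13 0.0515 0 -0.007 0 0.09;0.007 0.165 0.0515 0 -0.007 0 0.08;0.007 0.182 0.0515 0 -0.007 0 0.08;0.007 0.192 0.0515 0 -0.007 0 0.08;0.007 0.192 0.0515 0 -0.007 0 0.08'; python3 -m pendant '0 0 0 0 0 0 0.05;0 0 0 0 0 0 0.03;0 0 0 0 0 0 0.03;0 0 0 0 0 0 0.03;0 -0.01 0 0 0 0 0.03;0 -0.04 0 0 0 0 0.03;0 -0.1 0 0 0 0 0.03;0 -0.1 0 0 0 0 0.03' 20; python3 go.py 615 70 135 12
```

```text
time: 13.6
tcp_pos: [0.4417, -0.2969, 0.0231]
eef_rot: [-90.0, -0.0, 7.4]
ft_force: [0.5, -0.4, 0.8]
width: 0.0801
time: 14.6
tcp_pos: [0.4427, -0.2974, 0.1262]
eef_rot: [-90.1, -0.3, 7.4]
ft_force: [0.3, -0.1, -1.8]
width: 0.0442
shift [ 0.218  -0.0085  0.3422] turn [ 0.0024 -0.0808  0.0049] rows 6.5
t 14.6 tcp [ 442.7 -297.4  126.2] rot [-90.13  -0.28   7.37] w 44.2 F [ 0.3 -0.1 -1.8]
```

```bash
python3 -m pendant '0.215 -0.025 0.323 0 -0.08 0 0.03;0.215 -0.025 0.323 0 -0.08 0 0.03;0.215 -0.025 0.323 0 -0.08 0 0.03;0.215 -0.025 0.323 0 -0.08 0 0.03;0.215 -0.025 0.323 0 -0.08 0 0.03;0.215 -0.025 0.323 0 -0.08 0 0.03;0.215 -0.025 0.323 0 -0.08 0 0.03;0.215 -0.025 0.323 0 -0.08 0 0.03'; python3 look.py yellow_station 6 green_station 6 yellow_module 165;  python3 go.py 615 115 35 12
```

```text
time: 15.6
tcp_pos: [0.6125, 0.0521, 0.1469]
eef_rot: [-90.0, 0.1, 12.0]
ft_force: [-1.4, -0.6, -1.1]
width: 0.0437
yellow_station 0.67 [331.5 134. ] (array([617.6, 108.8]), array([51.2, 97.7]), 12.7)
green_station 0.49 [398.   3.] (array([654.5, 258.9]), array([0., 0.]), 0.0)
yellow_module 0.63 [315. 237.] (array([610.8,  62.2]), array([40. , 62.4]), 12.1)
shift [0.0161 0.1125 0.0632] turn [ 0.0001 -0.003  -0.0003] rows 2.1
t 15.8 tcp [612.2  49.8 147.5] rot [-9.000e+01  2.000e-02  1.183e+01] w 43.9 F [-0.6  0.3 -1.3]
```

Run:
```python
from h import *
d=r.capture('wrist');cv2.imwrite('pics/b1.png',cv2.resize(d['img'][50:290,200:460,::-1],None,fx=2.4,fy=2.4,interpolation=cv2.INTER_CUBIC))
import pickle;pickle.dump(d,open('b1.pkl','wb'))
```

```text
(no output)
```

View pics/b1.png

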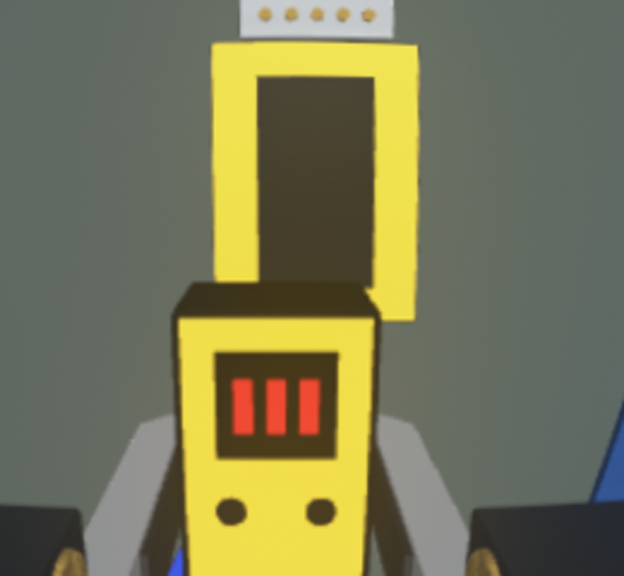

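Run:
```python
from h import *
import pickle;d=pickle.load(open('b1.pkl','rb'))
f=lambda x,y:(200+x/2.4-.3,50+y/2.4-.3)
P=onplane(d,[f(257,76),f(375,76.5),f(373,288)],.006,True);print(P.round(4).tolist(),((P[0]+P[2])/2).round(4),[np.linalg.norm(P[1]-P[0]),np.linalg.norm(P[2]-P[1])],np.degrees(np.arctan2(*(P[1]-P[0])[::-1])),np.degrees(np.arctan2(*(P[1]-P[2])))*-1)
# held module panel: front edge at y=318 px, x 178..378
Q=onplane(d,[f(180,318),f(377,318)],.147+.0143,True);print(Q.round(4).tolist())
```

```text
[[0.5832, 0.1529], [0.6299, 0.1631], [0.6483, 0.0773]] [0.6157 0.1151] [np.float64(0.04776548143535227), np.float64(0.08774731256190044)] 12.368832212414144 12.103385847201354
[[0.5851, 0.085], [0.6248, 0.0934]]
```

```bash
python3 go.py 615.6 115.1 34 12.2; python3 -m pendant '0.017 0 0.063 0 -0.006 0 0.03;0.017 0 0.063 0 -0.006 0 0.03;0.017 0.05 0.063 0 -0.006 0 0.03;0.017 0.085 0.063 0 -0.006 0 0.03;0.017 0.105 0.063 0 -0.006 0 0.03;0.017 0.112 0.063 0 -0.006 0 0.03;0.017 0.114 0.063 0 -0.006 0 0.03'; python3 go.py 615.6 115.1 29 12.2
```

```text
shift [0.0165 0.1136 0.063 ] turn [-0.0001 -0.0063 -0.0001] rows 2.1
t 15.85 tcp [612.4  50.1 147.6] rot [-9.000e+01  1.000e-02  1.184e+01] w 44.0 F [ 0.1 -0.5 -1.3]
time: 16.73
tcp_pos: [0.6169, 0.1166, 0.0341]
eef_rot: [-90.0, -0.0, 12.3]
ft_force: [0.4, -0.9, -0.2]
width: 0.0439
shift [-0.0016  0.0051 -0.0012] turn [0.     0.0016 0.0007] rows 0.1
t 16.73 tcp [616.9 116.6  34.1] rot [-9.000e+01 -4.000e-02  1.229e+01] w 43.9 F [ 0.4 -0.9 -0.2]
```

```bash
python3 -m pendant '-0.0012 0.0015 -0.001 0 0 0 0.03;-0.0012 0.003 -0.001 0 0 0 0.03;-0.0012 0.004 -0.001 0 0 0 0.03;-0.0012 0.004 -0.001 0 0 0 0.03'; python3 -m pendant '0 0.0008 0 0 0 0 0.03;0 0.0014 0 0 0 0 0.03;0 0.0014 0 0 0 0 0.03'
```

```text
time: 17.23
tcp_pos: [0.6155, 0.1158, 0.0296]
eef_rot: [-90.0, -0.0, 12.3]
ft_force: [-0.0, -0.6, -1.3]
width: 0.0442
time: 17.6
tcp_pos: [0.6156, 0.1157, 0.0287]
eef_rot: [-90.0, -0.0, 12.3]
ft_force: [-4.9, 0.5, 12.5]
width: 0.0438
```

```bash
python3 -m pendant '0 0 0 0 0 0 0.048;0 0 0 0 0 0 0.06;0 0 0 0 0 0 0.07;0 -0.01 0 0 0 0 0.07;0 -0.05 -0.03 0 0 0 0.08;0 -0.1 -0.06 0 0 0 0.09;0 -0.14 -0.06 0 0 0 0.09;0 -0.14 -0.06 0 0 0 0.09'
cat > chk.py <<'E'
import sys
from h import *
# chk.py colour : module panel vs plate outline in wrist view
n=sys.argv[1]; d=r.capture('wrist'); hsv=None
t=r.trace('wrist',n+'_module'); s=r.trace('wrist',n+'_station')
x,y=(t or s)[0]['xy']; x,y=int(x),int(y)
y0,x0=max(0,y-75),max(0,x-75)
cv2.imwrite(sys.argv[2],cv2.resize(d['img'][y0:y0+150,x0:x0+150,::-1],None,fx=4,fy=4,interpolation=cv2.INTER_CUBIC)); print('crop origin',x0,y0,'scale 4')
import pickle;pickle.dump(d,open('chk.pkl','wb'))
if t: m=panel(d['img'],n,t[0]['mask']);print('panel',rect(onplane(d,px(m),.042,True)))
E
python3 chk.py yellow pics/c1.png
```

```text
time: 18.6
tcp_pos: [0.6298, 0.0565, 0.1716]
eef_rot: [-90.0, -0.3, 12.3]
ft_force: [0.1, 0.2, -0.9]
width: 0.0903
crop origin 237 53 scale 4
panel (array([615.9, 116.1]), array([48.2, 86. ]), 11.8)
```

View pics/c1.png

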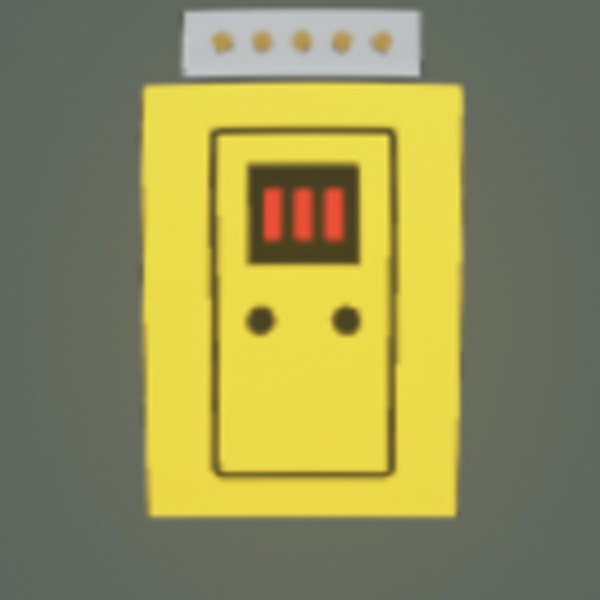

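```bash
python3 - <<'E'
from h import *
import pickle;d=pickle.load(open('chk.pkl','rb'))
f=lambda x,y:(237+x/4-.4,53+y/4-.4)
P=onplane(d,[f(214,131),f(395,131),f(212,474),f(394,474)],.042,True);print(P.mean(0).round(4),np.degrees(np.arctan2(*(P[1]-P[0])[::-1])),-np.degrees(np.arctan2(*(P[1]-P[3]))))
Q=onplane(d,[f(143,85),f(463,85),f(149,517),f(456,517)],.006,True);print('plate',Q.mean(0).round(4),np.degrees(np.arctan2(*(Q[1]-Q[0])[::-1])),-np.degrees(np.arctan2(*(Q[1]-Q[3]))))
E
python3 go.py 435 -15 250 5.4
```

```text
[0.6159 0.116 ] 12.241980356548101 12.545680053027175
plate [0.6157 0.1151] 12.224955948338241 12.105991916891833
shift [-0.2039 -0.0823 -0.0295] turn [-0.0002  0.1212 -0.0008] rows 3.5
t 18.75 tcp [627.8  57.4 167.6] rot [-8.998e+01  4.000e-02  1.235e+01] w 89.7 F [-0.4  0.3 -0.3]
```

```bash
python3 -m pendant '-0.204 -0.082 -0.03 0 0.121 0 0.09;-0.204 -0.082 -0.03 0 0.121 0 0.09;-0.204 -0.082 -0.03 0 0.121 0 0.09;-0.204 -0.082 -0.03 0 0.121 0 0.09;-0.204 -0.082 -0.03 0 0.121 0 0.09;-0.204 -0.082 -0.03 0 0.121 0 0.09'; python3 look.py white_module 108 white_station 6; python3 go.py 427 49 94 5.4
```

```text
time: 19.5
tcp_pos: [0.4346, -0.0152, 0.2499]
eef_rot: [-89.8, -0.0, 5.5]
ft_force: [-0.3, -0.0, 0.2]
width: 0.0903
white_module 0.87 [312.5 125. ] (array([426.9,  48.5]), array([40.2, 79.7]), 5.9)
white_station 0.52 [373.7 336.7] (array([ 561.7, -285.3]), array([10.8, 62.8]), 6.1)
shift [-0.0025  0.1558  0.0651] turn [ 0.0011  0.0001 -0.0005] rows 2.7
t 19.65 tcp [435.7 -15.4 249.9] rot [-9.006e+01  3.000e-02  5.410e+00] w 90.5 F [0.5 0.1 0.2]
```

```bash
python3 -m pendant '-0.0025 0.05 0.065 0 -0.004 0 0.08;-0.0025 0.09 0.065 0 -0.004 0 0.08;-0.0025 0.13 0.065 0 -0.004 0 0.08;-0.0025 0.145 0.065 0 -0.004 0 0.08;-0.0025 0.155 0.065 0 -0.004 0 0.08;-0.0025 0.155 0.065 0 -0.004 0 0.08'; python3 -m pendant '0 0 0 0 0 0 0.05;0 0 0 0 0 0 0.03;0 0 0 0 0 0 0.03;0 0 0 0 0 0 0.03;0 -0.01 0 0 0 0 0.03;0 -0.03 0 0 0 0 0.03;0 -0.06 0 0 0 0 0.03;0 -0.06 0 0 0 0 0.03' 20; python3 go.py 412.3 230 155 8.2
```

```text
time: 20.4
tcp_pos: [0.4269, 0.0481, 0.0946]
eef_rot: [-90.1, 0.1, 5.6]
ft_force: [-0.3, 0.6, 0.5]
width: 0.08
time: 21.4
tcp_pos: [0.4277, 0.0494, 0.1566]
eef_rot: [-89.9, -0.1, 5.7]
ft_force: [-0.8, 0.8, -2.5]
width: 0.044
shift [0.0025 0.002  0.1812] turn [-0.0024 -0.0443  0.0025] rows 2.9
t 21.4 tcp [427.7  49.4 156.6] rot [-89.86  -0.14   5.66] w 44.0 F [-0.8  0.8 -2.5]
```

```bash
python3 -m pendant '0.0115 0.006 0.177 0 -0.044 0 0.03;0.0115 0.006 0.177 0 -0.044 0 0.03;0.0115 0.006 0.177 0 -0.044 0 0.03;0.0115 0.006 0.177 0 -0.044 0 0.03;0.0115 0.006 0.177 0 -0.044 0 0.03'
python3 - <<'E'
from h import *
import pickle
d=r.capture('wrist');cv2.imwrite('pics/b2.png',cv2.resize(d['img'][50:290,200:460,::-1],None,fx=2.4,fy=2.4,interpolation=cv2.INTER_CUBIC));pickle.dump(d,open('b1.pkl','wb'))
E
python3 go.py 412.3 291 150 8.2
```

```text
time: 22.02
tcp_pos: [0.4206, 0.2253, 0.1484]
eef_rot: [-90.1, 0.0, 8.1]
ft_force: [-0.3, 0.2, -1.8]
width: 0.0438
shift [ 0.0009 -0.0014  0.0666] turn [ 0.0006 -0.0023 -0.0007] rows 1.1
t 22.07 tcp [420.7 224.9 148.6] rot [-9.003e+01  4.000e-02  8.070e+00] w 44.0 F [-0.3 -0.8 -1.5]
```

View pics/b2.png

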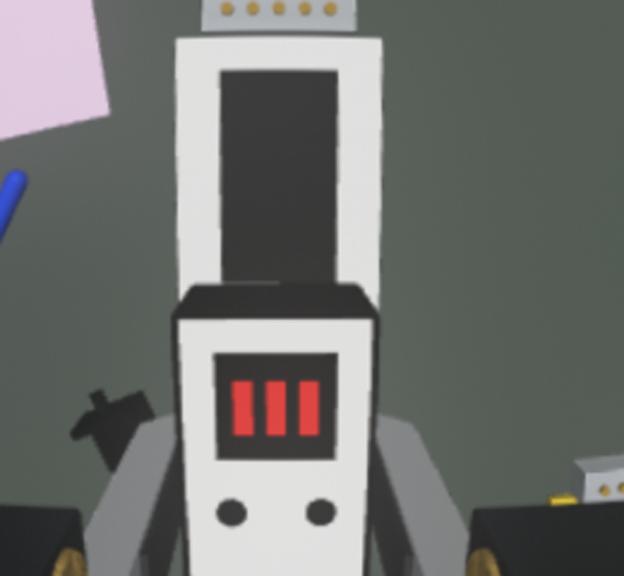

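```bash
cat > corners.py <<'E'
import sys,pickle
from h import *
# corners.py TLx TLy TRx TRy BLx BLy in b1 crop
a=np.array(sys.argv[1:7],float).reshape(3,2);d=pickle.load(open('b1.pkl','rb'))
P=onplane(d,np.c_[200+a[:,0]/2.4-.3,50+a[:,1]/2.4-.3],.006,True)
print('sides',np.linalg.norm(P[1]-P[0]),np.linalg.norm(P[2]-P[0]),'ctr',((P[1]+P[2])/2).round(4))
ux=(P[1]-P[0]);e=ux/np.linalg.norm(ux);yaw=np.degrees(np.arctan2(e[1],e[0]));n=np.array([e[1],-e[0]])
print('yaw short',yaw,'long',-np.degrees(np.arctan2(*(P[0]-P[2]))),'ctr from top edge',((P[0]+P[1])/2+.044*n).round(4))
E
python3 corners.py 220 70 338 70.5 222 283
```

```text
sides 0.04775329902540228 0.0882496643506077 ctr [0.413  0.2901]
yaw short 7.971030104553643 long 8.281698353586325 ctr from top edge [0.4127 0.2902]
```

```bash
python3 go.py 412.8 290 33 8.1; python3 -m pendant '0.0014 0 0.0655 0 0 0 0.03;0.0014 0 0.0655 0 0 0 0.03;0.0014 0.05 0.0655 0 0 0 0.03;0.0014 0.085 0.0655 0 0 0 0.03;0.0014 0.105 0.0655 0 0 0 0.03;0.0014 0.113 0.0655 0 0 0 0.03;0.0014 0.115 0.0655 0 0 0 0.03;0.0014 0.115 0.0655 0 0 0 0.03'; python3 go.py 412.8 290 28.5 8.1
```

```text
shift [0.0014 0.1156 0.0656] turn [ 0.0006 -0.0006 -0.0007] rows 2.1
t 22.07 tcp [420.7 224.9 148.6] rot [-9.003e+01  4.000e-02  8.070e+00] w 44.0 F [-0.3 -0.8 -1.5]
time: 23.08
tcp_pos: [0.4134, 0.2911, 0.0347]
eef_rot: [-90.0, -0.0, 8.1]
ft_force: [-0.4, 0.8, -0.7]
width: 0.0439
shift [-0.0008  0.0062 -0.001 ] turn [-0.0007  0.0003  0.0007] rows 0.1
t 23.07 tcp [413.4 291.1  34.7] rot [-8.996e+01 -4.000e-02  8.110e+00] w 43.9 F [-0.4  0.8 -0.7]
```

```bash
python3 -m pendant '-0.0005 0.002 -0.001 0 0 0 0.03;-0.0005 0.004 -0.001 0 0 0 0.03;-0.0005 0.005 -0.001 0 0 0 0.03;-0.0005 0.005 -0.001 0 0 0 0.03'; python3 -m pendant '0 0.0008 0 0 0 0 0.03;0 0.0012 0 0 0 0 0.03;0 0.0012 0 0 0 0 0.03'
```

```text
time: 23.58
tcp_pos: [0.4125, 0.2901, 0.0292]
eef_rot: [-90.0, 0.0, 8.1]
ft_force: [-1.5, -1.0, 4.5]
width: 0.0438
time: 23.95
tcp_pos: [0.4125, 0.2902, 0.0287]
eef_rot: [-89.9, 0.0, 8.1]
ft_force: [-8.4, -2.3, 29.6]
width: 0.0438
```

```bash
python3 -m pendant '0 -0.001 0 0 0 0 0.03;0 -0.001 0 0 0 0 0.03'; python3 -m pendant '0 0 0 0 0 0 0.048;0 0 0 0 0 0 0.06;0 0 0 0 0 0 0.07;0 -0.01 0 0 0 0 0.07;0 -0.05 -0.03 0 0 0 0.08;0 -0.1 -0.06 0 0 0 0.09;0 -0.14 -0.06 0 0 0 0.09;0 -0.14 -0.06 0 0 0 0.09'; python3 look.py white_module 42; python3 go.py 440 -70 200 7
```

```text
time: 24.2
tcp_pos: [0.4127, 0.29, 0.0289]
eef_rot: [-90.0, -0.0, 8.1]
ft_force: [-0.9, 0.0, -0.7]
width: 0.0439
time: 25.2
tcp_pos: [0.4223, 0.2312, 0.1714]
eef_rot: [-89.8, -0.2, 8.1]
ft_force: [0.3, -0.6, -0.2]
width: 0.0901
white_module 0.88 [313. 131.] (array([413.1, 289.3]), array([39.9, 80.4]), 8.5)
shift [-0.0238 -0.0313 -0.3006] turn [-0.0012  0.0205 -0.    ] rows 4.9
t 25.3 tcp [420.8 231.  169. ] rot [-89.93  -0.     8.18] w 90.3 F [-1.5  0.7 -0.9]
```

```bash
python3 -m pendant '-0.02 -0.05 -0.276 0 0.02 0 0.09;-0.02 -0.05 -0.276 0 0.02 0 0.09;-0.02 -0.05 -0.276 0 0.02 0 0.09;-0.02 -0.05 -0.276 0 0.02 0 0.09;-0.02 -0.05 -0.276 0 0.02 0 0.09;-0.02 -0.05 -0.276 0 0.02 0 0.09'; python3 look.py green_module 72; python3 go.py 433 24 58 7
```

```text
time: 26.05
tcp_pos: [0.44, -0.0473, 0.2187]
eef_rot: [-90.0, 0.0, 6.8]
ft_force: [0.5, 1.4, -0.3]
width: 0.0902
green_module 0.89 [314.5 114. ] (array([431.4,  26.9]), array([41.1, 80.5]), 6.8)
shift [0.0016 0.1603 0.0696] turn [ 0.0007 -0.0005 -0.0011] rows 2.8
t 26.15 tcp [440.  -45.1 218.4] rot [-9.004e+01  6.000e-02  6.970e+00] w 90.0 F [-0.4  0.6 -0. ]
```

```bash
python3 -m pendant '0.0004 0.05 0.073 0 0 0 0.08;0.0004 0.09 0.073 0 0 0 0.08;0.0004 0.13 0.073 0 0 0 0.08;0.0004 0.15 0.073 0 0 0 0.08;0.0004 0.16 0.073 0 0 0 0.08;0.0004 0.16 0.073 0 0 0 0.08'; python3 -m pendant '0 0 0 0 0 0 0.05;0 0 0 0 0 0 0.03;0 0 0 0 0 0 0.03;0 0 0 0 0 0 0.03;0 -0.01 0 0 0 0 0.03;0 -0.04 0 0 0 0 0.03;0 -0.09 0 0 0 0 0.03;0 -0.09 0 0 0 0 0.03' 20; python3 go.py 624.5 252 150 2
```

```text
time: 26.9
tcp_pos: [0.4316, 0.0272, 0.0586]
eef_rot: [-90.0, 0.1, 7.0]
ft_force: [-0.3, 0.4, -0.3]
width: 0.08
time: 27.9
tcp_pos: [0.4333, 0.0282, 0.1513]
eef_rot: [-89.9, -0.2, 7.1]
ft_force: [-0.0, 0.4, -1.9]
width: 0.0444
shift [0.2174 0.0026 0.1984] turn [-0.0027  0.089   0.0036] rows 4.7
t 27.9 tcp [433.3  28.2 151.3] rot [-89.85  -0.21   7.1 ] w 44.4 F [-0.   0.4 -1.9]
```

```bash
python3 -m pendant '0.218 0.003 0.198 0 0.089 0 0.03;0.218 0.003 0.198 0 0.089 0 0.03;0.218 0.003 0.198 0 0.089 0 0.03;0.218 0.003 0.198 0 0.089 0 0.03;0.218 0.003 0.198 0 0.089 0 0.03;0.218 0.003 0.198 0 0.089 0 0.03;0.218 0.003 0.198 0 0.089 0 0.03'
python3 - <<'E'
from h import *
import pickle
d=r.capture('wrist');cv2.imwrite('pics/b3.png',cv2.resize(d['img'][50:290,200:460,::-1],None,fx=2.4,fy=2.4,interpolation=cv2.INTER_CUBIC));pickle.dump(d,open('b1.pkl','wb'))
E
python3 go.py 623 317 150 2
```

```text
time: 28.78
tcp_pos: [0.6237, 0.2487, 0.1448]
eef_rot: [-90.1, 0.1, 1.8]
ft_force: [-0.8, -0.9, -2.0]
width: 0.0437
shift [ 0.0014 -0.0048  0.0684] turn [ 0.0006 -0.0036 -0.0011] rows 1.1
t 28.82 tcp [623.7 248.6 145.3] rot [-9.003e+01  7.000e-02  1.790e+00] w 43.8 F [-0.2  0.3 -1.9]
```

View pics/b3.png

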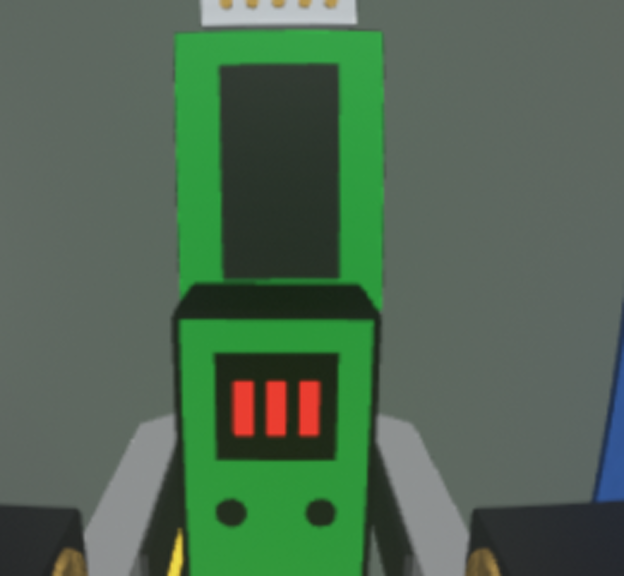

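```bash
python3 corners.py 219.5 64.5 339 64.5 222.5 278.5; python3 go.py 622.7 317 33 1.3
```

```text
sides 0.04779239560642348 0.08761511090251041 ctr [0.6235 0.3163]
yaw short 1.9059491537046953 long 2.2478884120274163 ctr from top edge [0.6233 0.3161]
shift [0.0013 0.1122 0.0685] turn [ 0.0006  0.0086 -0.0011] rows 2.1
t 28.82 tcp [623.7 248.6 145.3] rot [-9.003e+01  7.000e-02  1.790e+00] w 43.8 F [-0.2  0.3 -1.9]
```

```bash
python3 -m pendant '0.001 0 0.067 0 -0.002 0 0.03;0.001 0 0.067 0 -0.002 0 0.03;0.001 0.05 0.067 0 -0.002 0 0.03;0.001 0.085 0.067 0 -0.002 0 0.03;0.001 0.102 0.067 0 -0.002 0 0.03;0.001 0.109 0.067 0 -0.002 0 0.03;0.001 0.111 0.067 0 -0.002 0 0.03;0.001 0.111 0.067 0 -0.002 0 0.03'; python3 go.py 623.3 316.2 28.5 1.9
```

```text
time: 29.82
tcp_pos: [0.6235, 0.3172, 0.0359]
eef_rot: [-90.0, -0.1, 2.0]
ft_force: [-0.3, 0.7, -0.7]
width: 0.0438
shift [-0.0003  0.0074 -0.001 ] turn [-0.0007  0.0017  0.0011] rows 0.1
t 29.82 tcp [623.5 317.2  35.9] rot [-8.996e+01 -6.000e-02  2.000e+00] w 43.8 F [-0.3  0.7 -0.7]
```

```bash
python3 -m pendant '-0.0003 0.002 -0.001 0 0.001 0 0.03;-0.0003 0.004 -0.001 0 0.001 0 0.03;-0.0003 0.0055 -0.001 0 0.001 0 0.03;-0.0003 0.006 -0.001 0 0.001 0 0.03'; python3 -m pendant '0 0.0005 0 0 0 0 0.03;0 0.0008 0 0 0 0 0.03;0 0.0008 0 0 0 0 0.03'
```

```text
time: 30.32
tcp_pos: [0.6227, 0.3161, 0.0292]
eef_rot: [-90.0, 0.0, 1.9]
ft_force: [-4.4, -0.7, 11.6]
width: 0.0439
time: 30.7
tcp_pos: [0.6227, 0.3161, 0.0291]
eef_rot: [-90.0, 0.0, 1.9]
ft_force: [-8.2, -2.1, 16.4]
width: 0.0441
```

```bash
python3 -m pendant '0 -0.0007 0 0 0 0 0.03;0 -0.0007 0 0 0 0 0.048;0 -0.0007 0 0 0 0 0.06;0 -0.0007 0 0 0 0 0.07;0 -0.01 0 0 0 0 0.07;0 -0.05 -0.03 0 0 0 0.08;0 -0.1 -0.06 0 0 0 0.09;0 -0.14 -0.06 0 0 0 0.09;0 -0.14 -0.06 0 0 0 0.09'; python3 chk.py green pics/c3.png; python3 go.py 440 -70 220 5
```

```text
time: 31.82
tcp_pos: [0.6264, 0.2559, 0.1718]
eef_rot: [-89.9, -0.2, 1.9]
ft_force: [-0.8, 0.6, -1.2]
width: 0.0898
crop origin 238 53 scale 4
panel (array([623.4, 317. ]), array([49.5, 86.9]), 1.9)
shift [-0.1955 -0.0523 -0.3199] turn [ 0.     -0.0528 -0.0009] rows 6.1
t 31.98 tcp [624.3 256.4 167.5] rot [-9.00e+01  5.00e-02  1.97e+00] w 90.1 F [ 0.  -0.  -0.6]
```

View pics/c3.png

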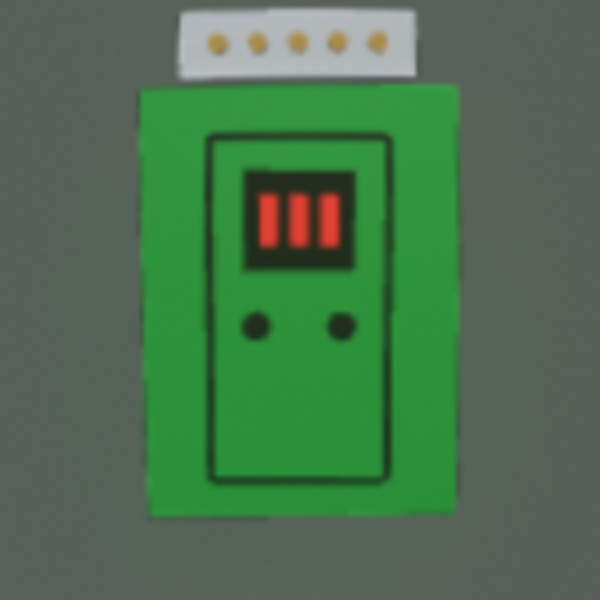

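```bash
python3 - <<'E'
from h import *
import pickle;d=pickle.load(open('chk.pkl','rb'))
f=lambda x,y:(238+x/4-.4,53+y/4-.4)
for P,z in(([f(207,135),f(391,134),f(209,482),f(389,482)],.042),([f(139,91),f(460,86),f(150,518),f(457,513)],.006)):
    P=onplane(d,P,z,True);print(P.mean(0).round(4),np.degrees(np.arctan2(*(P[1]-P[0])[::-1])),-np.degrees(np.arctan2(*(P[1]-P[3]))))
E
python3 -m pendant '-0.195 -0.052 -0.32 0 -0.05 0 0.09;-0.195 -0.052 -0.32 0 -0.05 0 0.09;-0.195 -0.052 -0.32 0 -0.05 0 0.09;-0.195 -0.052 -0.32 0 -0.05 0 0.09;-0.195 -0.052 -0.32 0 -0.05 0 0.09;-0.195 -0.052 -0.32 0 -0.05 0 0.09;-0.195 -0.052 -0.32 0 -0.05 0 0.09;-0.195 -0.052 -0.32 0 -0.05 0 0.09'; python3 look.py blue_module 36; python3 go.py 432 2 22 4
```

```text
[0.6233 0.3159] 2.177588712751144 2.0207004346508306
[0.6238 0.3163] 2.7863090495734384 2.262595921445586
time: 32.98
tcp_pos: [0.4408, -0.0693, 0.22]
eef_rot: [-89.9, -0.0, 4.9]
ft_force: [0.5, 0.4, 0.7]
width: 0.09
blue_module 0.81 [312.9 117.5] (array([433.3,   1.6]), array([41.9, 81.8]), -0.1)
shift [-0.003   0.1979  0.0721] turn [ 0.0015  0.016  -0.0004] rows 3.4
t 33.08 tcp [441.2 -69.2 220. ] rot [-9.009e+01  3.000e-02  4.920e+00] w 90.2 F [-0.7 -0.4 -0.1]
```

```bash
python3 -m pendant '-0.0018 0.06 0.0715 0 0.086 0 0.08;-0.0018 0.12 0.0715 0 0.086 0 0.08;-0.0018 0.165 0.0715 0 0.086 0 0.08;-0.0018 0.185 0.0715 0 0.086 0 0.08;-0.0018 0.1975 0.0715 0 0.086 0 0.08;-0.0018 0.1975 0.0715 0 0.086 0 0.08'; python3 -m pendant '0 0 0 0 0 0 0.05;0 0 0 0 0 0 0.03;0 0 0 0 0 0 0.03;0 0 0 0 0 0 0.03;0 -0.01 0 0 0 0 0.03;0 -0.04 0 0 0 0 0.03;0 -0.1 0 0 0 0 0.03;0 -0.125 0 0 0 0 0.03;0 -0.125 0 0 0 0 0.03' 20; python3 go.py 604 -179 147 -13.4
```

```text
time: 33.83
tcp_pos: [0.4321, 0.0003, 0.0208]
eef_rot: [-90.2, 0.2, -0.1]
ft_force: [0.2, 0.2, 1.3]
width: 0.08
time: 34.95
tcp_pos: [0.4338, 0.0015, 0.1491]
eef_rot: [-89.8, -0.1, -0.1]
ft_force: [0.2, 1.1, -0.9]
width: 0.0436
shift [ 0.1704  0.002  -0.1804] turn [-0.003   0.2329  0.0021] rows 4.0
t 34.95 tcp [433.8   1.5 149.1] rot [-8.985e+01 -1.400e-01 -6.000e-02] w 43.6 F [ 0.2  1.1 -0.9]
```

```bash
python3 -m pendant '0.17 0.002 -0.18 0 0.232 0 0.03;0.17 0.002 -0.18 0 0.232 0 0.03;0.17 0.002 -0.18 0 0.232 0 0.03;0.17 0.002 -0.18 0 0.232 0 0.03;0.17 0.002 -0.18 0 0.232 0 0.03;0.17 0.002 -0.18 0 0.232 0 0.03;0.17 0.002 -0.18 0 0.232 0 0.03'
python3 - <<'E'
from h import *
import pickle
d=r.capture('wrist');cv2.imwrite('pics/b4.png',cv2.resize(d['img'][50:290,200:460,::-1],None,fx=2.4,fy=2.4,interpolation=cv2.INTER_CUBIC));pickle.dump(d,open('b1.pkl','wb'))
E
python3 go.py 619.8 -116 34 -13.4
```

```text
time: 35.83
tcp_pos: [0.6016, -0.1793, 0.1444]
eef_rot: [-90.0, 0.1, -13.4]
ft_force: [0.1, 0.7, -2.1]
width: 0.044
shift [0.0031 0.1108 0.0652] turn [-0.0005  0.0001 -0.0015] rows 2.1
t 35.88 tcp [ 601.8 -178.8  144.8] rot [-8.997e+01  8.000e-02 -1.340e+01] w 43.7 F [ 0.2  0.8 -1.3]
```

View pics/b4.png

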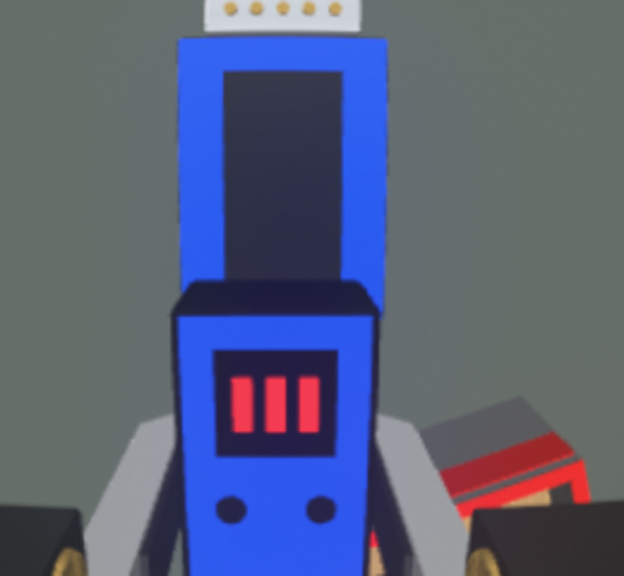

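```bash
python3 corners.py 223.5 71 343 71.5 225 283
```

```text
sides 0.04775062393022892 0.08668349822027725 ctr [ 0.62   -0.1162]
yaw short -13.520948040719222 long -13.390087143189927 ctr from top edge [ 0.6198 -0.1169]
```

```bash
python3 -m pendant '0.003 0 0.063 0 0.001 0 0.03;0.003 0 0.063 0 0.001 0 0.03;0.003 0.05 0.063 0 0.001 0 0.03;0.003 0.085 0.063 0 0.001 0 0.03;0.003 0.102 0.063 0 0.001 0 0.03;0.003 0.108 0.063 0 0.001 0 0.03;0.003 0.11 0.063 0 0.001 0 0.03;0.003 0.11 0.063 0 0.001 0 0.03'; python3 go.py 619.6 -117.3 28 -13.5
```

```text
time: 36.88
tcp_pos: [0.6206, -0.1191, 0.0365]
eef_rot: [-90.0, -0.1, -13.5]
ft_force: [-0.4, -0.3, -2.0]
width: 0.0438
shift [-0.0014  0.0085  0.0015] turn [-0.0003  0.0006  0.0012] rows 0.1
t 36.88 tcp [ 620.6 -119.1   36.5] rot [-8.998e+01 -7.000e-02 -1.346e+01] w 43.8 F [-0.4 -0.3 -2. ]
```

```bash
python3 -m pendant '-0.0012 0.002 0.0015 0 0 0 0.03;-0.0012 0.004 0.0015 0 0 0 0.03;-0.0012 0.006 0.0015 0 0 0 0.03;-0.0012 0.0065 0.0015 0 0 0 0.03'; python3 -m pendant '0 0.0006 0 0 0 0 0.03;0 0.001 0 0 0 0 0.03;0 0.001 0 0 0 0 0.03'
```

```text
time: 37.38
tcp_pos: [0.6192, -0.1173, 0.0289]
eef_rot: [-90.0, 0.0, -13.5]
ft_force: [-0.3, 0.9, 0.2]
width: 0.044
time: 37.75
tcp_pos: [0.6192, -0.1173, 0.0289]
eef_rot: [-90.0, 0.0, -13.5]
ft_force: [-6.8, 1.7, 16.0]
width: 0.0436
```

```bash
python3 -m pendant '0 0.0005 0 0 0 0 0.03;0 0.0008 0 0 0 0 0.03;0 0.0008 0 0 0 0 0.03'
```

```text
time: 38.12
tcp_pos: [0.6192, -0.1173, 0.0287]
eef_rot: [-89.9, 0.0, -13.5]
ft_force: [-10.0, 5.1, 28.1]
width: 0.0439
```

```bash
python3 -m pendant '0 -0.0012 0 0 0 0 0.03;0 -0.0012 0 0 0 0 0.03;0 -0.0012 0 0 0 0 0.048;0 -0.0012 0 0 0 0 0.06;0 -0.0012 0 0 0 0 0.07;0 -0.01 0 0 0 0 0.07;0 -0.05 -0.03 0 0 0 0.08;0 -0.1 -0.06 0 0 0 0.09;0 -0.14 -0.06 0 0 0 0.09;0 -0.14 -0.06 0 0 0 0.09'; python3 chk.py blue pics/c4.png; python3 go.py 440 -70 220 5
```

```text
time: 39.38
tcp_pos: [0.6065, -0.1767, 0.1706]
eef_rot: [-90.0, -0.3, -13.5]
ft_force: [-0.2, 0.2, -0.2]
width: 0.0899
crop origin 240 49 scale 4
panel (array([ 620. , -116.6]), array([48. , 85.7]), -13.7)
shift [-0.1851 -0.0531  0.0638] turn [-0.0004 -0.3218 -0.0006] rows 3.2
t 39.52 tcp [ 605.1 -175.1  166.8] rot [-8.998e+01  4.000e-02 -1.344e+01] w 89.8 F [ 0.  -0.  -0.5]
```

View pics/c4.png

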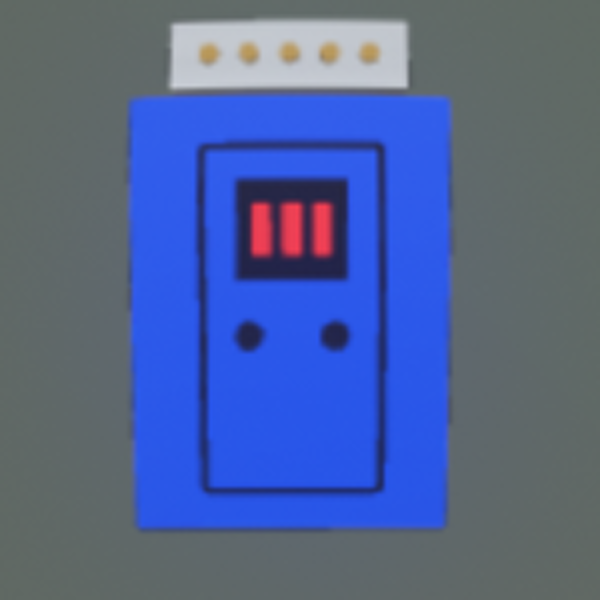

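```bash
python3 -m pendant '-0.1 -0.06 -0.05 0 0 0 0.09;-0.1 -0.06 -0.05 0 0 0 0.09;-0.15 -0.06 -0.05 0 0 0 0.09;-0.15 -0.06 -0.05 0 0 0 0.09;-0.15 -0.06 -0.05 0 0 0 0.09'
python3 - <<'E'
from h import *
import pickle;d=pickle.load(open('chk.pkl','rb'))
f=lambda x,y:(240+x/4-.4,49+y/4-.4)
for P,z in(([f(198,144),f(384,145),f(204,491),f(383,491)],.042),([f(130,97),f(450,98),f(137,528),f(445,527)],.006)):
    P=onplane(d,P,z,True);print(P.mean(0).round(4),np.degrees(np.arctan2(*(P[1]-P[0])[::-1])),-np.degrees(np.arctan2(*(P[1]-P[3]))))
D=r.capture('top');cv2.imwrite('pics/topf.png',D['img'][:,:,::-1])
E
```

```text
time: 40.15
tcp_pos: [0.4484, -0.1884, 0.2271]
eef_rot: [-90.0, 0.0, -13.4]
ft_force: [0.2, -0.3, 0.1]
width: 0.09
[ 0.6202 -0.1167] -13.873283436490828 -13.230042254751211
[ 0.6197 -0.1163] -13.756475135429001 -13.431835490865334
```

View pics/topf.png

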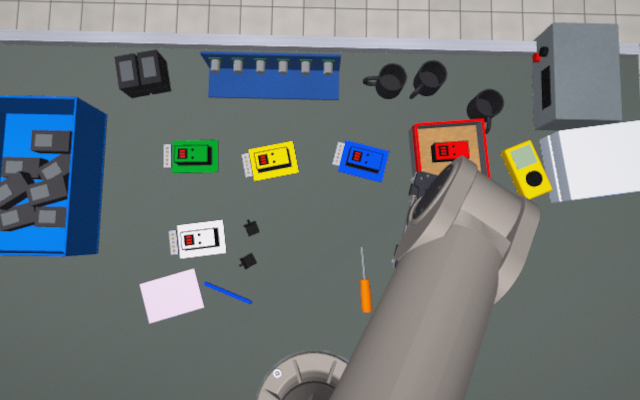

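The last picture shows all five modules where they belong: the stations at (195,156), (270,160), (363,160) and (200,238), and red in the tub at (450,151). The arm is clear of everything.

```bash
python3 -c "
from cell import r
print(r.hand_in(), r.state()['time'])"
```

```text
the job is handed in; nothing more can be done
the job is handed in; nothing more can be done
```

I took both stacks apart, set each module right side up on its own station, and handed the job in at about 40 s of the 136 s allowed. I lowered the red module into the tub until the force reading showed contact (about 13 N), then let go. It lies flat on the layer board.

- **Placement:** Close wrist-camera checks put all four station modules within about 1 mm of the centre of their rectangles.
    - **Yellow:** about 1 mm off and within 0.5°.
    - **White:** about 1 mm off and within 0.5°.
    - **Green:** about 0.6 mm off. One edge reading gave 0.6–0.7° of rotation against its plate, the other 0.2°.
    - **Blue:** about 0.6 mm off and within 0.3°.
- **Set-down forces:** These rose to about 30 N on white and 28 N on blue, and I eased off before releasing both. Each is a reading at the end of a move, so a brief higher peak is possible.
- **Disagreements:** The camera heights of the two stack tops came out low by triangulation, at 65 mm and 85 mm against the expected 72 mm and 108 mm. The apparent size of the red and white panels fitted the expected heights better, and the grasps confirmed them. The networks also mislabelled a few stations with low confidence, and I discarded those results.

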